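# Snap a food box lid shut all round, then close its vent

### The job

The lid of the clear food box is lying on but not locked: the rim clips on its four sides all stand up. With the fingertips, press down the rim clip by clip until all four have snapped down flush, leaving the vent open meanwhile so that the air can get out, and then push the vent stopper in the middle of the lid fully home. It is done by pressing alone: nothing is lifted or carried, the box stays standing where it is, and the things around it are left undisturbed.

Things in the scene. Friction and masses are not known exactly. Their poses are not given: they have to be found in the camera images.
- food_box: Rectangular clear plastic food box with a white lid, garlic inside, loose, about 1 kg. Origin: centre of its underside; x across its short side, y along its long side, z up; turned up to 0.4 rad from the worktop's axes. Lid 132 (x) by 190 mm (y); its rounded corners and the shut clips are level, 78 mm above the worktop; the middle is a panel 76 by 134 mm sunk 4 mm.
- clip_far_press (a point): Where to press the rim clip on the box's +x side (away from the robot): mid-length on its top face, 8 mm in from its outer edge. A stiff white strip 26 mm wide, 112 mm long, hinged along its inner edge 40 mm from the box's middle, with a 14 mm skirt outside. Shut, it is flush and this point is 78 mm above the worktop; up, its outer edge is about 6 mm higher and this point 4.3 mm higher.
- clip_near_press (a point): The same point on the like clip of the box's -x side (towards the robot), 26 by 112 mm, hinge line 40 mm from the box's middle.
- clip_left_press (a point): The same point on the clip of the box's +y side (the robot's left), 26 by 70 mm, hinge line 69 mm from the box's middle.
- clip_right_press (a point): The same point on the clip of the box's -y side (the robot's right), 26 by 70 mm, hinge line 69 mm from the box's middle.
- clip_far (a joint): Angle of the +x clip: 0 = snapped shut and flush, 0.24 rad = standing up. A hook under its edge must ride over a sprung bead: 5 to 10 N straight down at the press point start it moving, past half way (0.12 rad) it snaps shut by itself and stays; let go before that, it springs up again. It stops hard at 0.
- clip_near (a joint): Angle of the -x clip, as clip_far.
- clip_left (a joint): Angle of the +y clip, as clip_far.
- clip_right (a joint): Angle of the -y clip, as clip_far.
- vent_top (a point): Centre of the top of the vent stopper, a dark rubber button 26 mm across in the middle of the lid: open it stands at 87 mm above the worktop, pushed home at 82 mm (still 8 mm proud of the sunk panel).
- vent (a joint): Travel of the vent stopper: 0 = open (up), 0.005 m = pushed home. About 5 to 7 N start it moving down; past half way it jumps home and stays. It cannot be opened again by pressing.
- tape_roll: Bystander: roll of paper tape lying flat beside the box on its right, 104 mm across, 25 mm high; origin under its centre.
- garlic_bulb: Bystander: garlic bulb, 60 mm across and 59 mm high, near the box on its left; origin under its centre.
- onion: Bystander: brown onion, 75 mm across and 77 mm high, near the box on its left, behind the garlic; origin under its centre.
- salt_mill: Bystander: salt shaker with a grey top, 44 mm across, 90 mm high, on the left of the worktop; origin under its centre.
- food_tin: Bystander: food tin, 57 mm across, 72 mm high, on the right of the worktop; origin under its centre.
- pencil: Bystander: pencil lying on the right near the front edge, 136 mm long, 7 mm thick; origin under its centre.
- lemon: Bystander: lemon, 78 mm long, 55 mm high, on the left near the robot; origin under its centre.

How it is judged:
On the way, in this order (a step that is already met when the one before it is completed fails the run):
1. all four rim clips are snapped shut while the vent is still open (value of joint each of clip_far, clip_near, clip_left, clip_right below 0.05 rad and value of joint vent below 0.0015 m), for 0.2 s.
2. the vent stopper is pushed home (value of joint vent above 0.0037 m), for 0.2 s.
At the end, for the whole second after the job is handed in: All four rim clips are shut (within 0.05 rad), the vent stopper is home (pushed in at least 3.7 mm of 5), and the box stands upright and at rest within 30 mm of where it stood (value of joint each of clip_far, clip_near, clip_left, clip_right below 0.05 rad and value of joint vent above 0.0037 m and distance of food_box from where it was at the start of the episode below 0.03 m and angle between food_box's own z axis and vertical below 0.05 rad and linear speed of food_box below 0.02 m/s); the robot touches nothing.
It fails at once if the food box is lifted or tipped (height (world z) of food_box above 0.015 m or angle between food_box's own z axis and vertical above 0.15 rad).
It fails at once if the food box is shoved more than 50 mm (distance of food_box from where it was at the start of the episode above 0.05 m).
It fails at once if the vent is shut while a rim clip is still up (value of joint vent above 0.0037 m and value of joint any of clip_far, clip_near, clip_left, clip_right above 0.12 rad).
It fails at once if a bystander is moved more than 30 mm (distance of any of tape_roll, garlic_bulb, onion, salt_mill, food_tin, pencil, lemon from where it was at the start of the episode above 0.03 m).
It also fails if it takes over 58 s, if anything falls off the work surface, if the arm or the gripper's body presses on something with over 40 N, if the wrist force passes 120 N, or if a joint passes its speed limit or range.

### The arm

A 6-joint arm with a two-finger parallel gripper is mounted at the origin on a cart in front of the work surface, level with it; the furniture and walls round the work are solid. World frame = base frame: x ahead of the robot, y to its left, z up, the work surface at z = 0. Lengths are in m, angles in rad, forces in N, time in s.
With the tool pointing down it reaches from about 0.35 to 0.85 m from the base axis. Payload 8.1 kg.
Tool frame: the origin (TCP) lies between the finger pads; the fingertips stand 14 mm ahead of it and the grasp point (between the pads) lies 5 mm behind it; z points along the fingers, y is the line along which they close (so a half turn about z gives the same grasp; the last joint's range is limited). The gripper opens to 93 mm and grips with 3 to 60 N. Pads are 15 mm wide; open, the fingers measure 128 mm over their backs; the gripper's body (75 mm by 188 mm) begins 65 mm behind the grasp point.
Start: joints at [-1.246, 0.13, 1.488, -0, 1.523, -0.085], TCP at [0.239, -0.55, 0.233] pointing down, gripper open.
Joint ranges: [-2.96, 2.96], [-0.89, 2.26], [0.02, 2.5], [-1.34, 4.48], [0, 2.73], [-2.66, 2.66]. Speed limits (rad/s): [2.39, 2.39, 2.79, 3.14, 3.14, 3.14].

### API

Orientations are given as a rotation vector (axis times angle).
In Python, from plant import robot gives the robot as it stands.
- The arm moves only by the tool arm_command, never from a script. Its argument "targets" is a list of rows, each an object of numbers: "x", "y", "z": the shift along the world's x, y, z in units of 500 mm (1.0 is 500 mm); "rx", "ry", "rz": the turn, a rotation vector about the world's x, y, z in units of 2 rad (1.0 is 2 rad); "claw": the closure in counts, from 0 (fully open) to 255 (shut). In form: [{"x": .., "y": .., "z": .., "rx": .., "ry": .., "rz": .., "claw": ..}, ...]. A call has 1 to 10 rows; each row is the pose to reach, as a shift and turn from the pose commanded when the call began; what a row does not reach only later rows make up. A row lasts 1/12 s, in which the tool goes at most 41.7 mm and 7.16 degrees, less where a joint would pass 70% of its speed; a pose out of reach is approached as far as the arm can. A call with a number of a shift or a turn outside -1 to 1 is refused whole. A call with a gripper value outside its range is refused whole. The fingers move at their own pace and stop on an object; "squeeze" is the grip in N (left out, the last holds). Time passes only in rows, so rows that repeat a pose let the fingers close. It gives the time, the measured TCP pose, the force, the opening and the grip force at its end, in the units of the state.
- robot.read_state(): the state, without advancing time (a new reading comes with each control period).
- robot.read_camera(name): name is "scene" or "top" or "wrist"; returns (picture, depth): 384x512x3 uint8, red, green, blue; 384x512 float32, m along the optical axis (not along the pixel's ray), 0 where there is no reading.
- robot.get_calibration(name): a dict with "intrinsics" (3x3 intrinsics, pixels), "origin" and "orientation" of the camera in the world. Camera axes: x right, y up, looking along -z (the intrinsics and any distortion apply to the point x, -y, -z); pixel columns grow to the right and rows downward; lengths in m; the calibration is good to about 2 mm. A picture is of the moment at which its call begins: read the wrist's pose just before it. get_calibration takes no time and is no camera call; for the wrist camera it gives the pose at the moment of the call.
- robot.close_job(): hands the job in; it is judged then, once.
The state is a dict: "t": time; "q": joint angles; "dq": joint speeds; "joint_torque": joint torques, N m; "tool_pos": TCP position; "orientation": TCP orientation; "force": force on the tool from outside, world axes, zero at the start; "wrist_torque": the same for the moment, N m; "opening": finger opening in m; "gripper_force": force on a finger pad.
Only numpy, scipy, OpenCV 4.12 (cv2) and the standard library are available. Lean on these libraries where they do the work, as an engineer would, in place of code of your own. Each camera call takes 0.05 s, during which the arm holds its last target. There are 200 camera calls.

## Working session

There is one attempt and no reset: what is moved stays moved. The work goes in short steps, Python scripts to look and compute and a tool call to move; the robot and the scene stay as the last step left them, time stands still between calls to the robot, and variables do not carry over. Pictures are saved under pics/ and viewed, at most 10 in all, crops included, and the job is handed in when it is done.

Besides the shell and the picture viewer there is one more tool, called after ">>>" by a JSON object that holds its "name" and its "arguments". arm_command: Moves the arm, as the interface text tells. Shifts and turns lie within -1 to 1; 1 stands for 500 mm of shift or 2 rad of turn. Its arguments: {"type":"object","properties":{"targets":{"type":"array","items":{"type":"object","properties":{"x":{"type":"number","minimum":-1,"maximum":1},"y":{"type":"number","minimum":-1,"maximum":1},"z":{"type":"number","minimum":-1,"maximum":1},"rx":{"type":"number","minimum":-1,"maximum":1},"ry":{"type":"number","minimum":-1,"maximum":1},"rz":{"type":"number","minimum":-1,"maximum":1},"claw":{"type":"number"}}}},"squeeze":{"type":"number"}},"required":["targets"]}

```bash
mkdir -p pics; cat > h.py <<'E'
import numpy as np, cv2
from plant import robot
def grab(n,tag):
    c=robot.get_calibration(n); p,d=robot.read_camera(n)
    cv2.imwrite(f'pics/{tag}.png',p[:,:,::-1]); np.savez(f'pics/{tag}.npz',p=p,d=d,K=c['intrinsics'],o=c['origin'],R=c['orientation'])
    return p,d,c
def cloud(d,c):
    K=np.array(c['intrinsics']);R=np.array(c['orientation']);
    if R.shape!=(3,3): R=cv2.Rodrigues(R.astype(float))[0]
    v,u=np.indices(d.shape)
    P=np.stack([(u-K[0,2])/K[0,0]*d,-(v-K[1,2])/K[1,1]*d,-d],-1)
    return P@R.T+np.array(c['origin'])
E
python3 - <<'E'
from h import *
s=robot.read_state(); print(s)
for n in('top','scene'):
    p,d,c=grab(n,n); print(n,c)
    P=cloud(d,c)
    if n=='top':
        m=(P[...,2]>.07)&(P[...,2]<.1)&(d>0)
        k,l,st,ce=cv2.connectedComponentsWithStats(m.astype('uint8'))
        for i in range(1,k):
            if st[i,4]>100:
                q=P[l==i]; print(i,st[i],q.mean(0),cv2.minAreaRect(q[:,:2].astype('float32')*1000))
E
```

```text
{'t': 0.0, 'q': array([-1.24643400e+00,  1.31146660e-01,  1.48927162e+00,  1.01301428e-05,
        1.52298160e+00, -8.54035063e-02]), 'dq': array([-0.00046404,  0.00022909, -0.00034453, -0.00011781,  0.00073157,
        0.0008817 ]), 'joint_torque': array([ 2.65429990e-03, -5.59828234e+01, -4.91760135e+01,  7.70307728e-02,
        3.55269166e-02, -1.08638142e-04]), 'tool_pos': array([ 0.23888752, -0.54980989,  0.23160029]), 'orientation': array([-3.07412780e+00, -6.38798896e-01,  3.22405298e-04]), 'force': array([ 0.03958144, -0.44309728,  0.12483222]), 'wrist_torque': array([ 0.00586668, -0.05123206, -0.01428323]), 'gripper_force': 0.0, 'opening': 0.09283342861536574}
top {'intrinsics': array([[499.03665467,   0.        , 254.25644252],
       [  0.        , 499.03665467, 184.57539437],
       [  0.        ,   0.        ,   1.        ]]), 'origin': array([ 0.41707741, -0.03712012,  1.50675464]), 'orientation': array([ 0.05771394, -0.0458302 , -1.57797441])}
12 [ 39 133  62  61 575] [0.6083539  0.48975797 0.08903872] ((600.302001953125, 497.3229064941406), (213.23834228515625, 122.98
[... 277 characters left out ...]
8, 527.9151000976562), (75.79225158691406, 55.293601989746094), 1.6058305501937866)
77 [  0 190  83  20 399] [0.47354284 0.60341861 0.08988858] ((473.0699462890625, 580.059326171875), (235.2964630126953, 54.54635238647461), 89.82440185546875)
81 [105 193  13  12 115] [0.47354468 0.38365152 0.0830649 ] ((473.0476989746094, 385.4128723144531), (31.996475219726562, 32.44804382324219), 37.79460144042969)
scene {'intrinsics': array([[409.29316832,   0.        , 251.32122824],
       [  0.        , 409.29316832, 195.42942432],
       [  0.        ,   0.        ,   1.        ]]), 'origin': array([ 0.37623608, -1.1098305 ,  1.14091733]), 'orientation': array([ 0.80530659, -0.03843153, -0.14437636])}
```

View pics/top.png

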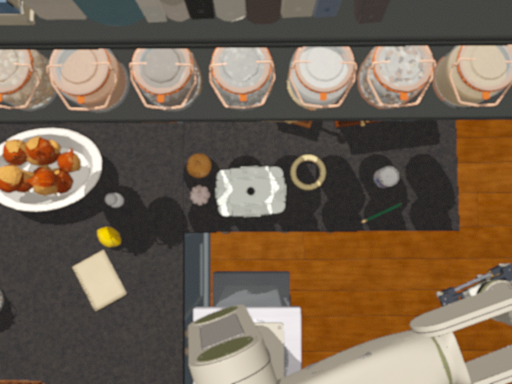

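The top view shows the box at about (251,191), with the dark vent in its middle. Garlic (200,195) and onion (198,166) are on its left, and the tape roll (308,172) is on its right. The jar shelf is beyond it.

```bash
python3 - <<'E'
from h import *
z=np.load('pics/top.npz');p,d=z['p'],z['d'];c=dict(intrinsics=z['K'],origin=z['o'],orientation=z['R'])
P=cloud(d,c);R=cv2.Rodrigues(z['R'])[0]
def ray(u,v,h):
    r=R@np.array([(u-z['K'][0,2])/z['K'][0,0],-(v-z['K'][1,2])/z['K'][1,1],-1]); return z['o']+r*(h-z['o'][2])/r[2]
g=p.max(-1); m=(g<90); w=np.zeros_like(m);w[180:202,240:262]=1
v,u=np.nonzero(m&w); print('vent',len(u),u.mean(),v.mean(),ray(u.mean(),v.mean(),.087))
# lid outline by depth
lm=((P[...,2]>.06)&(P[...,2]<.1)).astype('uint8');lm[:,:205]=0;lm[:,295:]=0;lm[:155]=0;lm[230:]=0
cn=max(cv2.findContours(lm,0,1)[0],key=cv2.contourArea)[:,0]
W=np.array([ray(a,b,.08)[:2] for a,b in cn]);print(cv2.minAreaRect((W*1000).astype('float32')))
for n,(a,b) in dict(garlic=(200,195),onion=(198,166),tape=(308,157)).items(): print(n,P[b,a])
print('shelf/column x: z profile',[(r,P[r,251].round(3)[[0,2]].tolist()) for r in range(40,165,8)])
for rv in [(-3.07412780e+00, -6.38798896e-01,0)]: print(cv2.Rodrigues(np.array(rv))[0].round(3))
cr=cv2.resize(p[150:225,180:330],None,fx=5,fy=5,interpolation=2);s=cv2.imread('pics/scene.png')
cv2.imwrite('pics/c1.png',np.vstack([cr[:,:,::-1][:375,:512] if 0 else cv2.resize(cr[:,:,::-1],(512,216)),s]))
E
```

```text
vent 36 250.33333333333334 190.77777777777777 [ 0.49312776 -0.01542909  0.087     ]
((493.1121520996094, -15.833396911621094), (197.7477569580078, 143.29696655273438), 89.8564453125)
garlic [0.48438705 0.13359119 0.03983009]
onion [0.56806438 0.13698433 0.06051166]
tape [ 0.59691936 -0.18805136  0.0174519 ]
shelf/column x: z profile [(40, [0.6, 1.002]), (48, [0.417, 1.507]), (56, [0.677, 0.717]), (64, [0.665, 0.715]), (72, [0.651, 0.717]), (80, [0.639, 0.713]), (88, [0.626, 0.712]), (96, [0.62, 0.685]), (104, [0.615, 0.645]), (112, [0.612, 0.595]), (120, [0.6, 0.579]), (128, [0.689, -0.0]), (136, [0.665, -0.001]), (144, [0.641, -0.007]), (152, [0.617, -0.007]), (160, [0.591, 0.002])]
[[ 0.917  0.398 -0.   ]
 [ 0.398 -0.917  0.002]
 [ 0.    -0.002 -1.   ]]
```

View pics/c1.png

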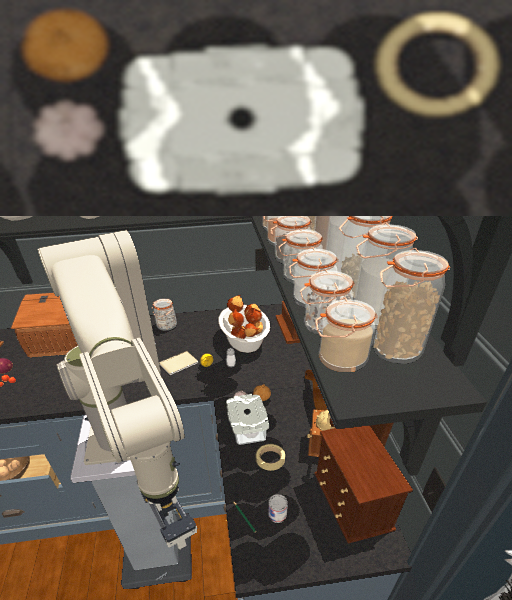

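The crop confirms the lid with the vent at its centre, turned only slightly. The scene view shows the arm clear of everything and a shelf above z=0.58. I'll move over the box with the fingers shut.

>>> {"name": "arm_command", "arguments": {"targets": [{"x":0.4,"y":0.9,"z":0.1,"rz":-0.2,"claw":255},{"x":0.4,"y":0.9,"z":0.1,"rz":-0.2,"claw":255},{"x":0.4,"y":0.9,"z":0.1,"rz":-0.2,"claw":255},{"x":0.4,"y":0.9,"z":0.1,"rz":-0.2,"claw":255},{"x":0.4,"y":0.9,"z":0.1,"rz":-0.2,"claw":255},{"x":0.4,"y":0.9,"z":0.1,"rz":-0.2,"claw":255},{"x":0.4,"y":0.9,"z":0.1,"rz":-0.2,"claw":255},{"x":0.4,"y":0.9,"z":0.1,"rz":-0.2,"claw":255},{"x":0.4,"y":0.9,"z":0.1,"rz":-0.2,"claw":255},{"x":0.4,"y":0.9,"z":0.1,"rz":-0.2,"claw":255}], "squeeze": 10}}

```text
schema error: expected keys x, y, z, rx, ry, rz, claw
```

>>> {"name": "arm_command", "arguments": {"targets": [{"x":0.4,"y":0.9,"z":0.1,"rx":0,"ry":0,"rz":-0.2,"claw":255},{"x":0.4,"y":0.9,"z":0.1,"rx":0,"ry":0,"rz":-0.2,"claw":255},{"x":0.4,"y":0.9,"z":0.1,"rx":0,"ry":0,"rz":-0.2,"claw":255},{"x":0.4,"y":0.9,"z":0.1,"rx":0,"ry":0,"rz":-0.2,"claw":255},{"x":0.4,"y":0.9,"z":0.1,"rx":0,"ry":0,"rz":-0.2,"claw":255},{"x":0.4,"y":0.9,"z":0.1,"rx":0,"ry":0,"rz":-0.2,"claw":255},{"x":0.4,"y":0.9,"z":0.1,"rx":0,"ry":0,"rz":-0.2,"claw":255},{"x":0.4,"y":0.9,"z":0.1,"rx":0,"ry":0,"rz":-0.2,"claw":255},{"x":0.4,"y":0.9,"z":0.1,"rx":0,"ry":0,"rz":-0.2,"claw":255},{"x":0.4,"y":0.9,"z":0.1,"rx":0,"ry":0,"rz":-0.2,"claw":255}], "squeeze": 10}}

```text
t: 0.93
tool_pos: [0.4074, -0.1698, 0.2747]
orientation: [-3.142, -0.015, 0.0]
force: [0.8, -0.1, -0.2]
opening: 0.031
gripper_force: 0.0
```

>>> {"name": "arm_command", "arguments": {"targets": [{"x":0.05,"y":0.28,"z":0.02,"rx":0,"ry":0,"rz":0,"claw":255},{"x":0.05,"y":0.28,"z":0.02,"rx":0,"ry":0,"rz":0,"claw":255},{"x":0.05,"y":0.28,"z":0.02,"rx":0,"ry":0,"rz":0,"claw":255},{"x":0.05,"y":0.28,"z":0.02,"rx":0,"ry":0,"rz":0,"claw":255},{"x":0.05,"y":0.28,"z":0.02,"rx":0,"ry":0,"rz":0,"claw":255},{"x":0.05,"y":0.28,"z":0.02,"rx":0,"ry":0,"rz":0,"claw":255},{"x":0.05,"y":0.28,"z":0.02,"rx":0,"ry":0,"rz":0,"claw":255}]}}

```text
t: 1.52
tool_pos: [0.4321, -0.0324, 0.2843]
orientation: [3.141, 0.016, -0.001]
force: [0.5, 0.1, 0.1]
opening: 0.0003
gripper_force: 0.0
```

```bash
python3 - <<'E'
from h import *
s=robot.read_state();print(s['t'],s['tool_pos'],s['orientation'],s['force'],s['q'],s['opening'])
p,d,c=grab('wrist','w1');print(c);P=cloud(d,c)
m=((P[...,2]>.065)&(P[...,2]<.1)&(d>0)).astype('uint8')
k,l,st,ce=cv2.connectedComponentsWithStats(m)
for i in range(1,k):
    if st[i,4]>300:
        q=P[l==i];print(st[i],q.mean(0),cv2.minAreaRect((q[:,:2]*1000).astype('float32')))
E
```

```text
1.5167 [ 0.43206362 -0.03242818  0.2843317 ] [ 3.14111905e+00  1.55678353e-02 -1.13735013e-03] [0.48445109 0.11824244 0.09926771] [-1.92878799e-01 -3.48539115e-01  1.83940772e+00 -5.70519425e-04
  1.65134861e+00  1.36795959e+00] 0.0002884089441936065
{'intrinsics': array([[300.65319216,   0.        , 253.97418725],
       [  0.        , 300.65319216, 192.82745294],
       [  0.        ,   0.        ,   1.        ]]), 'origin': array([ 0.50979272, -0.03098995,  0.43568132]), 'orientation': array([-0.22480044,  0.22140559, -1.54826991])}
[  152    51   174   128 19755] [ 0.49846614 -0.01431136  0.0771629 ] ((494.8664855957031, -14.002395629882812), (143.7059326171875, 201.98240661621094), 3.0583977699279785)
```

View pics/w1.png

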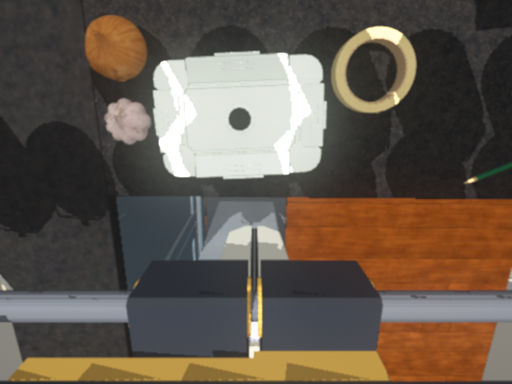

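The wrist view shows the lid clearly, with the vent at (240,118), all four clips up and the yaw small. Next I'll refine the vent position and yaw and compute the press points.

```bash
python3 - <<'E'
from h import *
z=np.load('pics/w1.npz');p,d=z['p'],z['d'];K,o=z['K'],z['o'];R=cv2.Rodrigues(z['R'])[0]
def ray(u,v,h):
    r=R@np.stack([(u-K[0,2])/K[0,0],-(v-K[1,2])/K[1,1],-np.ones_like(u)]); return (o[:,None]+r*(h-o[2])/r[2])[:2]
w=np.zeros(d.shape,bool);w[100:136,222:258]=1
v,u=np.nonzero((p.max(-1)<100)&w);vent=ray(np.array([u.mean()]),np.array([v.mean()]),.087)[:,0];print('vent',len(u),vent)
P=cloud(d,dict(intrinsics=K,origin=o,orientation=z['R']))
m=((P[...,2]>.065)&(P[...,2]<.1)).astype('uint8')
cn=max(cv2.findContours(m,0,1)[0],key=cv2.contourArea)[:,0].astype(float)
W=ray(cn[:,0],cn[:,1],.082);r=cv2.minAreaRect((W.T*1000).astype('float32'));print(r)
y=np.deg2rad(r[2]) 
if y>np.pi/4:y-=np.pi/2
ax=np.array([np.cos(y),np.sin(y)]);ay=np.array([-ax[1],ax[0]])
print('yaw',y)
for n,q in dict(far=58*ax,near=-58*ax,left=87*ay,right=-87*ay).items():print(n,vent+q/1000)
L=P[m>0][:,:2]-vent;H=P[m>0][:,2]
for n,a,b in(('x',ax,ay),('y',ay,ax)):
    s=L@a;t=abs(L@b)<.03;print(n,[(round(k,3),round(float(np.median(H[t&(abs(s-k)<.002)])),4)) for k in np.arange(-.1,.101,.01) if (t&(abs(s-k)<.002)).sum()>5])
E
```

```text
vent 320 [ 0.49468565 -0.01472855]
((495.19635009765625, -14.582328796386719), (139.50680541992188, 195.9872283935547), 2.9802310466766357)
yaw 0.052014844234664105
far [ 0.5526072  -0.01171305]
near [ 0.43676409 -0.01774405]
left [0.49016239 0.07215379]
right [ 0.4992089  -0.10161088]
x [(np.float64(-0.07), 0.0727), (np.float64(-0.06), 0.0824), (np.float64(-0.05), 0.0798), (np.float64(-0.04), 0.0738), (np.float64(-0.03), 0.0731), (np.float64(-0.02), 0.0733), (np.float64(-0.01), 0.0739), (np.float64(-0.0), 0.0753), (np.float64(0.01), 0.0742), (np.float64(0.02), 0.0733), (np.float64(0.03), 0.0733), (np.float64(0.04), 0.0735), (np.float64(0.05), 0.0797), (np.float64(0.06), 0.0823), (np.float64(0.07), 0.0729)]
y [(np.float64(-0.1), 0.0729), (np.float64(-0.09), 0.0825), (np.float64(-0.08), 0.0803), (np.float64(-0.07), 0.0769), (np.float64(-0.06), 0.0733), (np.float64(-0.05), 0.0733), (np.float64(-0.04), 0.0732), (np.float64(-0.03), 0.0734), (np.float64(-0.02), 0.0732), (np.float64(-0.01), 0.0744), (np.float64(-0.0), 0.0755), (np.float64(0.01), 0.0744), (np.float64(0.02), 0.0733), (np.float64(0.03), 0.0733), (np.float64(0.04), 0.0732), (np.float64(0.05), 0.0733), (np.float64(0.06), 0.0734), (np.float64(0.07), 0.0742), (np.float64(0.08), 0.0797), (np.float64(0.09), 0.0822), (np.float64(0.1), 0.0728)]
```

>>> {"name": "arm_command", "arguments": {"targets": [{"x":0.01,"y":0.02,"z":-0.33,"rx":0,"ry":0,"rz":0.02,"claw":255},{"x":0.01,"y":0.02,"z":-0.33,"rx":0,"ry":0,"rz":0.02,"claw":255},{"x":0.01,"y":0.02,"z":-0.33,"rx":0,"ry":0,"rz":0.02,"claw":255},{"x":0.01,"y":0.02,"z":-0.33,"rx":0,"ry":0,"rz":0.02,"claw":255},{"x":0.01,"y":0.02,"z":-0.33,"rx":0,"ry":0,"rz":0.02,"claw":255},{"x":0.01,"y":0.02,"z":-0.33,"rx":0,"ry":0,"rz":0.02,"claw":255},{"x":0.01,"y":0.02,"z":-0.33,"rx":0,"ry":0,"rz":0.02,"claw":255},{"x":0.01,"y":0.02,"z":-0.33,"rx":0,"ry":0,"rz":0.02,"claw":255}]}}

```text
t: 2.23
tool_pos: [0.4395, -0.0228, 0.123]
orientation: [3.14, 0.077, 0.008]
force: [-0.6, 1.0, 0.3]
opening: 0.0006
gripper_force: 0.0
```

>>> {"name": "arm_command", "arguments": {"targets": [{"x":-0.006,"y":0.01,"z":-0.03,"rx":0,"ry":0,"rz":0,"claw":255},{"x":-0.006,"y":0.01,"z":-0.045,"rx":0,"ry":0,"rz":0,"claw":255},{"x":-0.006,"y":0.01,"z":-0.05,"rx":0,"ry":0,"rz":0,"claw":255},{"x":-0.006,"y":0.01,"z":-0.054,"rx":0,"ry":0,"rz":0,"claw":255},{"x":-0.006,"y":0.01,"z":-0.058,"rx":0,"ry":0,"rz":0,"claw":255},{"x":-0.006,"y":0.01,"z":-0.06,"rx":0,"ry":0,"rz":0,"claw":255},{"x":-0.006,"y":0.01,"z":-0.062,"rx":0,"ry":0,"rz":0,"claw":255},{"x":-0.006,"y":0.01,"z":-0.062,"rx":0,"ry":0,"rz":0,"claw":255}]}}

```text
t: 2.9
tool_pos: [0.4357, -0.0171, 0.0919]
orientation: [3.14, 0.078, 0.004]
force: [-9.4, 1.4, 22.5]
opening: 0.0002
gripper_force: 11.4
```

>>> {"name": "arm_command", "arguments": {"targets": [{"x":0,"y":0,"z":0.06,"rx":0,"ry":0,"rz":0,"claw":255},{"x":0,"y":0,"z":0.06,"rx":0,"ry":0,"rz":0,"claw":255},{"x":0.232,"y":0.011,"z":0.06,"rx":0,"ry":0,"rz":0,"claw":255},{"x":0.232,"y":0.011,"z":0.06,"rx":0,"ry":0,"rz":0,"claw":255},{"x":0.232,"y":0.011,"z":0.06,"rx":0,"ry":0,"rz":0,"claw":255},{"x":0.232,"y":0.011,"z":0.06,"rx":0,"ry":0,"rz":0,"claw":255},{"x":0.232,"y":0.011,"z":0.06,"rx":0,"ry":0,"rz":0,"claw":255},{"x":0.232,"y":0.011,"z":0.06,"rx":0,"ry":0,"rz":0,"claw":255}]}}

```text
t: 3.57
tool_pos: [0.5497, -0.0114, 0.1184]
orientation: [-3.141, -0.079, 0.002]
force: [-0.4, 0.4, 0.4]
opening: 0.0007
gripper_force: 0.0
```

```bash
python3 - <<'E'
from h import *
s=robot.read_state();print(s['t'],s['tool_pos'],s['force'])
p,d,c=grab('top','t2');P=cloud(d,c)
cv2.imwrite('pics/t2c.png',cv2.resize(p[150:225,180:330,::-1],None,fx=5,fy=5,interpolation=2))
p,d,c=grab('wrist','w2')
E
```

```text
3.5667 [ 0.54972145 -0.01135499  0.11835438] [-0.35253504  0.44526403  0.44412701]
```

View pics/w2.png

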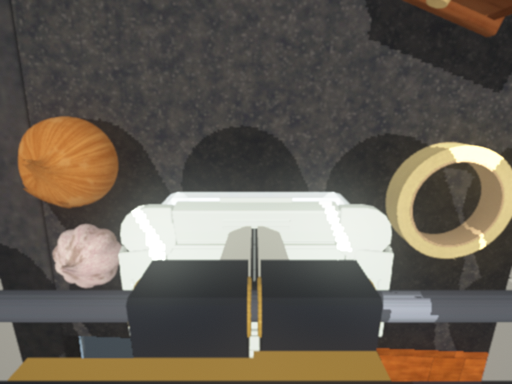

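The wrist view shows the closed fingers over the far clip (254,240), with the neighbours clear of them. I'll press it.

>>> {"name": "arm_command", "arguments": {"targets": [{"x":0.004,"y":0,"z":-0.03,"rx":0,"ry":0,"rz":0,"claw":255},{"x":0.004,"y":0,"z":-0.038,"rx":0,"ry":0,"rz":0,"claw":255},{"x":0.004,"y":0,"z":-0.044,"rx":0,"ry":0,"rz":0,"claw":255},{"x":0.004,"y":0,"z":-0.048,"rx":0,"ry":0,"rz":0,"claw":255},{"x":0.004,"y":0,"z":-0.052,"rx":0,"ry":0,"rz":0,"claw":255},{"x":0.004,"y":0,"z":-0.054,"rx":0,"ry":0,"rz":0,"claw":255},{"x":0.004,"y":0,"z":-0.055,"rx":0,"ry":0,"rz":0,"claw":255}]}}

```text
t: 4.25
tool_pos: [0.552, -0.0114, 0.0921]
orientation: [3.141, 0.078, 0.0]
force: [-6.2, -0.3, 11.3]
opening: 0.0006
gripper_force: 5.4
```

>>> {"name": "arm_command", "arguments": {"targets": [{"x":0,"y":0,"z":0.06,"rx":0,"ry":0,"rz":0,"claw":255},{"x":0,"y":0,"z":0.06,"rx":0,"ry":0,"rz":0,"claw":255},{"x":-0.106,"y":-0.178,"z":0.06,"rx":0,"ry":0,"rz":0,"claw":255},{"x":-0.106,"y":-0.178,"z":0.06,"rx":0,"ry":0,"rz":0,"claw":255},{"x":-0.106,"y":-0.178,"z":0.06,"rx":0,"ry":0,"rz":0,"claw":255},{"x":-0.106,"y":-0.178,"z":0.06,"rx":0,"ry":0,"rz":0,"claw":255},{"x":-0.106,"y":-0.178,"z":0.06,"rx":0,"ry":0,"rz":0,"claw":255},{"x":-0.106,"y":-0.178,"z":0.06,"rx":0,"ry":0,"rz":0,"claw":255}]}}

```text
t: 4.92
tool_pos: [0.4997, -0.1001, 0.1215]
orientation: [-3.141, -0.077, -0.002]
force: [0.2, -0.1, 0.3]
opening: 0.0008
gripper_force: 0.0
```

```bash
cat > chk.py <<'E'
from h import *
import time
s=robot.read_state();print(s['t'],s['tool_pos'],s['force'])
tag='k%d'%int(s['t']*100);p,d,c=grab('wrist',tag);P=cloud(d,c).reshape(-1,3)
ce=np.array([.4947,-.0147]);y=.052;ax=np.array([np.cos(y),np.sin(y)]);ay=np.array([-ax[1],ax[0]])
L=P[:,:2]-ce;a=L@ax;b=L@ay
for n,s,t,e in(('far',a,b,.064),('near',-a,b,.064),('left',b,a,.092),('right',-b,a,.092)):
    for side in(-.024,.024):
        m=(abs(s-e+.006)<.003)&(abs(t-side)<.008)&(P[:,2]>.06)&(P[:,2]<.095);print(n,side,m.sum(),P[m][:,2].mean().round(4) if m.any() else '')
E
python3 chk.py
```

```text
4.9167 [ 0.49973319 -0.10009155  0.12150476] [ 0.22945236 -0.07649083  0.31577379]
far -0.024 224 0.0773
far 0.024 229 0.0774
near -0.024 0 
near 0.024 0 
left -0.024 210 0.0813
left 0.024 40 0.0804
right -0.024 0 
right 0.024 209 0.0815
```

Depth shows the far clip is shut. Right clip next.

>>> {"name": "arm_command", "arguments": {"targets": [{"x":0,"y":0,"z":-0.036,"rx":0,"ry":0,"rz":0,"claw":255},{"x":0,"y":0,"z":-0.045,"rx":0,"ry":0,"rz":0,"claw":255},{"x":0,"y":0,"z":-0.05,"rx":0,"ry":0,"rz":0,"claw":255},{"x":0,"y":0,"z":-0.054,"rx":0,"ry":0,"rz":0,"claw":255},{"x":0,"y":0,"z":-0.058,"rx":0,"ry":0,"rz":0,"claw":255},{"x":0,"y":0,"z":-0.06,"rx":0,"ry":0,"rz":0,"claw":255},{"x":0,"y":0,"z":-0.061,"rx":0,"ry":0,"rz":0,"claw":255}]}}

```text
t: 5.55
tool_pos: [0.4996, -0.0994, 0.092]
orientation: [-3.14, -0.08, 0.001]
force: [-7.8, 3.4, 17.8]
opening: 0.0002
gripper_force: 8.9
```

>>> {"name": "arm_command", "arguments": {"targets": [{"x":0,"y":0,"z":0.07,"rx":0,"ry":0,"rz":0,"claw":255},{"x":0,"y":0,"z":0.07,"rx":0,"ry":0,"rz":0,"claw":255},{"x":-0.018,"y":0.34,"z":0.07,"rx":0,"ry":0,"rz":0,"claw":255},{"x":-0.018,"y":0.34,"z":0.07,"rx":0,"ry":0,"rz":0,"claw":255},{"x":-0.018,"y":0.34,"z":0.07,"rx":0,"ry":0,"rz":0,"claw":255},{"x":-0.018,"y":0.34,"z":0.07,"rx":0,"ry":0,"rz":0,"claw":255},{"x":-0.018,"y":0.34,"z":0.07,"rx":0,"ry":0,"rz":0,"claw":255},{"x":-0.018,"y":0.34,"z":0.07,"rx":0,"ry":0,"rz":0,"claw":255},{"x":-0.018,"y":0.34,"z":0.07,"rx":0,"ry":0,"rz":0,"claw":255},{"x":-0.018,"y":0.34,"z":0.07,"rx":0,"ry":0,"rz":0,"claw":255}]}}

```text
t: 6.38
tool_pos: [0.4905, 0.0688, 0.1257]
orientation: [3.14, 0.078, -0.0]
force: [-0.4, 0.4, 0.2]
opening: 0.0005
gripper_force: 0.0
```

```bash
python3 chk.py
```

```text
6.3833 [0.49051253 0.0687936  0.12572774] [-0.44671835  0.35005537  0.21373126]
far -0.024 224 0.0774
far 0.024 227 0.0774
near -0.024 59 0.0772
near 0.024 0 
left -0.024 0 
left 0.024 206 0.0813
right -0.024 162 0.0773
right 0.024 198 0.0773
```

>>> {"name": "arm_command", "arguments": {"targets": [{"x":0,"y":0.004,"z":-0.044,"rx":0,"ry":0,"rz":0,"claw":255},{"x":0,"y":0.004,"z":-0.053,"rx":0,"ry":0,"rz":0,"claw":255},{"x":0,"y":0.004,"z":-0.058,"rx":0,"ry":0,"rz":0,"claw":255},{"x":0,"y":0.004,"z":-0.062,"rx":0,"ry":0,"rz":0,"claw":255},{"x":0,"y":0.004,"z":-0.066,"rx":0,"ry":0,"rz":0,"claw":255},{"x":0,"y":0.004,"z":-0.068,"rx":0,"ry":0,"rz":0,"claw":255},{"x":0,"y":0.004,"z":-0.07,"rx":0,"ry":0,"rz":0,"claw":255}]}}

```text
t: 7.02
tool_pos: [0.4903, 0.0707, 0.092]
orientation: [3.14, 0.077, -0.001]
force: [-10.2, -3.1, 21.3]
opening: 0.0003
gripper_force: 10.7
```

>>> {"name": "arm_command", "arguments": {"targets": [{"x":0,"y":0,"z":0.1,"rx":0,"ry":0,"rz":0,"claw":255},{"x":0,"y":0,"z":0.1,"rx":0,"ry":0,"rz":0,"claw":255},{"x":-0.09,"y":-0.1,"z":0.4,"rx":0,"ry":0,"rz":0,"claw":255},{"x":-0.09,"y":-0.1,"z":0.4,"rx":0,"ry":0,"rz":0,"claw":255},{"x":-0.09,"y":-0.1,"z":0.4,"rx":0,"ry":0,"rz":0,"claw":255},{"x":-0.09,"y":-0.1,"z":0.4,"rx":0,"ry":0,"rz":0,"claw":255},{"x":-0.09,"y":-0.1,"z":0.4,"rx":0,"ry":0,"rz":0,"claw":255},{"x":-0.09,"y":-0.1,"z":0.4,"rx":0,"ry":0,"rz":0,"claw":255}]}}

```text
t: 7.68
tool_pos: [0.4466, 0.0206, 0.2942]
orientation: [3.14, 0.075, 0.01]
force: [-0.6, 0.0, -0.5]
opening: 0.0004
gripper_force: 0.0
```

```bash
python3 chk.py; cp pics/k7*.png pics/w3.png; ls pics
python3 - <<'E'
from h import *
import glob
f=sorted(glob.glob('pics/k7*.npz'))[-1];z=np.load(f);p=z['p'];K,o=z['K'],z['o'];R=cv2.Rodrigues(z['R'])[0]
k=R.T@(np.array([.4947,-.0147,.087])-o);u,v=K[0,0]*k[0]/-k[2]+K[0,2],-K[1,1]*k[1]/-k[2]+K[1,2];print('expected vent px',u,v)
w=np.zeros(p.shape[:2],bool);a,b=int(v),int(u);w[max(a-18,0):a+18,b-18:b+18]=1
y,x=np.nonzero((p.max(-1)<100)&w);print('seen',len(x),x.mean(),y.mean())
E
```

```text
7.6833 [0.44658481 0.02059424 0.29417662] [-0.59644471  0.03719322 -0.48451379]
far -0.024 79 0.0772
far 0.024 84 0.0773
near -0.024 62 0.0773
near 0.024 62 0.0774
left -0.024 66 0.0773
left 0.024 67 0.0773
right -0.024 64 0.0772
right 0.024 74 0.0772
c1.png
k491.npz
k491.png
k638.npz
k638.png
k768.npz
k768.png
scene.npz
scene.png
t2.npz
t2.png
t2c.png
top.npz
top.png
w1.npz
w1.png
w2.npz
w2.png
w3.png
expected vent px 286.1990198160657 134.0508185013648
seen 277 286.014440433213 133.87003610108303
```

All four clips are shut (77.3 mm), and the vent is at the expected pixel, so the box hasn't moved. Now the vent.

>>> {"name": "arm_command", "arguments": {"targets": [{"x":0.096,"y":-0.07,"z":-0.32,"rx":0,"ry":0,"rz":0,"claw":255},{"x":0.096,"y":-0.07,"z":-0.32,"rx":0,"ry":0,"rz":0,"claw":255},{"x":0.096,"y":-0.07,"z":-0.32,"rx":0,"ry":0,"rz":0,"claw":255},{"x":0.096,"y":-0.07,"z":-0.32,"rx":0,"ry":0,"rz":0,"claw":255},{"x":0.096,"y":-0.07,"z":-0.32,"rx":0,"ry":0,"rz":0,"claw":255},{"x":0.096,"y":-0.07,"z":-0.32,"rx":0,"ry":0,"rz":0,"claw":255},{"x":0.096,"y":-0.07,"z":-0.32,"rx":0,"ry":0,"rz":0,"claw":255},{"x":0.096,"y":-0.07,"z":-0.32,"rx":0,"ry":0,"rz":0,"claw":255}]}}

```text
t: 8.4
tool_pos: [0.4944, -0.013, 0.133]
orientation: [3.14, 0.079, 0.005]
force: [-0.1, 0.8, 1.2]
opening: 0.0005
gripper_force: 0.0
```

>>> {"name": "arm_command", "arguments": {"targets": [{"x":0,"y":-0.002,"z":-0.045,"rx":0,"ry":0,"rz":0,"claw":255},{"x":0,"y":-0.002,"z":-0.058,"rx":0,"ry":0,"rz":0,"claw":255},{"x":0,"y":-0.002,"z":-0.063,"rx":0,"ry":0,"rz":0,"claw":255},{"x":0,"y":-0.002,"z":-0.067,"rx":0,"ry":0,"rz":0,"claw":255},{"x":0,"y":-0.002,"z":-0.071,"rx":0,"ry":0,"rz":0,"claw":255},{"x":0,"y":-0.002,"z":-0.074,"rx":0,"ry":0,"rz":0,"claw":255},{"x":0,"y":-0.002,"z":-0.075,"rx":0,"ry":0,"rz":0,"claw":255},{"x":0,"y":-0.002,"z":-0.075,"rx":0,"ry":0,"rz":0,"claw":255},{"x":0,"y":-0.002,"z":-0.075,"rx":0,"ry":0,"rz":0,"claw":255}]}}

```text
t: 9.15
tool_pos: [0.4942, -0.0143, 0.0961]
orientation: [3.14, 0.078, 0.003]
force: [-9.4, 1.9, 19.0]
opening: 0.0006
gripper_force: 9.4
```

Tip at 82.1 mm with a firm reaction force: the vent is home. I'll lift off and check.

>>> {"name": "arm_command", "arguments": {"targets": [{"x":0,"y":0,"z":0.1,"rx":0,"ry":0,"rz":0,"claw":255},{"x":0,"y":0,"z":0.1,"rx":0,"ry":0,"rz":0,"claw":255},{"x":-0.1,"y":0,"z":0.4,"rx":0,"ry":0,"rz":0,"claw":255},{"x":-0.1,"y":0,"z":0.4,"rx":0,"ry":0,"rz":0,"claw":255},{"x":-0.1,"y":0,"z":0.4,"rx":0,"ry":0,"rz":0,"claw":255},{"x":-0.1,"y":0,"z":0.4,"rx":0,"ry":0,"rz":0,"claw":255},{"x":-0.1,"y":0,"z":0.4,"rx":0,"ry":0,"rz":0,"claw":255},{"x":-0.1,"y":0,"z":0.4,"rx":0,"ry":0,"rz":0,"claw":255},{"x":-0.1,"y":0,"z":0.4,"rx":0,"ry":0,"rz":0,"claw":255}]}}

```text
t: 9.9
tool_pos: [0.4434, -0.0143, 0.2934]
orientation: [3.14, 0.078, 0.002]
force: [-0.4, -0.4, 0.4]
opening: 0.0006
gripper_force: 0.0
```

```bash
python3 chk.py; python3 - <<'E'
from h import *
import glob
for f in ('pics/k768.npz',[g for g in glob.glob('pics/k*.npz') if '768' not in g and int(g[6:-4])>800][0]):
    z=np.load(f);P=cloud(z['d'],dict(intrinsics=z['K'],origin=z['o'],orientation=z['R']))
    r=np.hypot(P[...,0]-.4947,P[...,1]+.0147);print(f,np.percentile(P[r<.009][:,2],[10,50,90]).round(4))
E
```

```text
9.9 [ 0.44344082 -0.01428862  0.29337093] [-0.36101551 -0.3546405   0.4049022 ]
far -0.024 84 0.0774
far 0.024 81 0.0774
near -0.024 54 0.0774
near 0.024 51 0.0774
left -0.024 65 0.0773
left 0.024 73 0.0772
right -0.024 66 0.0773
right 0.024 70 0.0773
pics/k768.npz [0.0856 0.0868 0.0882]
pics/k990.npz [0.0804 0.0816 0.0831]
```

The vent went from 86.8 to 81.6 mm and all clips are flush. Handing in.

```bash
python3 -c "
from plant import robot
print(robot.close_job())"
```

```text
the job is handed in; nothing more can be done
None
```

I pressed all four rim clips flush and then pushed the vent stopper home, at about 10 s on the robot's clock. A last depth check before hand-in showed the clips at about 77 mm and the vent at about 82 mm; the job is handed in, but no verdict came back.

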